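# Tuck in the slide case flap

### The arm

A 6-joint arm with a two-finger parallel gripper is mounted at the origin on the work surface. World frame = base frame: x ahead of the robot, y to its left, z up, the work surface at z = 0. Lengths are in m, angles in degrees, forces in N, time in s.
With the tool pointing down it reaches from about 0.35 to 0.875 m from the base axis. Payload 4.2 kg.
Tool frame: the origin (TCP) lies midway between the tips of the shut fingers; the grasp point (between the pads) lies 19 mm behind it (r.grasp_offset is the distance from the TCP to the grasp point, in m); z points along the fingers, y is the direction in which the jaws open and shut (so a half turn about z gives the same grasp; the last joint's range is limited). The gripper opens to 87 mm and grips with 3 to 60 N. Pads are 19 mm wide; open, the fingers measure 117 mm over their backs; the gripper's body (75 mm by 190 mm) begins 51 mm behind the grasp point.
Start: joints at [86.952, 22.042, 0.453, 0, -68.411, -14.817], TCP at [0.192, 0.595, 0.223] pointing down, gripper open.
Joint ranges: [-179.83, 179.83], [-69.29, 118.12], [-61.27, 80.66], [-181.25, 117.63], [-171.15, -9.14], [-177.46, 177.46]. Speed limits (degrees/s): [159.86, 159.86, 180, 180, 180, 180].

### API

Orientations are given as a 3x3 rotation matrix whose columns are the frame's x, y, z axes.
In Python, from station import r gives the robot as it stands.
- The arm moves only by the shell command python3 -m crank 'ROWS'. ROWS is JSON, a list of rows, each a list of 3 entries, a list of its own where there are three numbers: the closure, from -1 (fully open) to 1 (shut), so that 0 is half open, then the shift along the tool's x, y, z as a fraction of full scale, then the turn, a rotation vector about the tool's x, y, z as a fraction of full scale. In form: [[fingers, [dx, dy, dz], [wx, wy, wz]], ...]. A call has 1 to 8 rows; each row shifts and turns the commanded pose from where the row before left it, along the tool's axes as they then stand; what a row does not reach is not made up. Full scale, the value 1, is 100 mm for a shift and 45 degrees for a turn. A row lasts 1/10 s, in which the tool goes at most 50 mm and 8.59 degrees, less where a joint would pass 70% of its speed; a pose out of reach is approached as far as the arm can. A call with a number of a shift or a turn outside -1 to 1 is refused whole. A call with a gripper value outside its range is refused whole. The fingers move at their own pace and stop on an object; the grip force is fixed at half the most. Time passes only in rows, so rows that do not move let the fingers close. It gives the time, the measured TCP pose, the force and the opening at its end, in the units of the state.
- r.sense(): the state, without advancing time (a new reading comes with each control period).
- r.capture(name): name is "scene" or "top"; returns a dict with "img" (384x512x3 uint8, blue, green, red), "fx", "fy", "cx", "cy" (pixels), "dist" ([k1, k2, p1, p2, k3] as OpenCV has them; the pictures are not rectified), "R" (3x3) and "t" (3): a world point X has camera coordinates R X + t. Camera axes: x right, y down, z forward; pixel columns grow to the right and rows downward; lengths in m; the calibration is good to about 2 mm. A picture is of the moment at which its call begins. There is no depth.
- r.finish_job(): hands the job in, once; it reports no verdict.
The state is a dict: "time_s": time; "joints": joint angles; "joint_velocities": joint speeds; "effort": joint torques, N m; "tcp_pos": TCP position; "ee_rot": TCP orientation; "wrist_force": force on the tool from outside, world axes, zero at the start; "moment": the same for the moment, N m; "gripper_width": opening from 0.0 (shut) to 1.0 (fully open).
Only numpy, scipy, OpenCV 4.12 (cv2) and the standard library are available. Lean on these libraries where they do the work, as an engineer would, in place of code of your own. Each camera call takes 0.05 s, during which the arm holds its last target.

### The job

Close the microscope slide case: with the fingertips, fold its upright cover flap over until it lies flat, then, keeping it pressed down, push it by its ridge towards the lip until its front edge is tucked fully home beneath the lip and stays there when let go. Nothing is to be picked up: leave the case standing about where it is on the bench, and do not disturb the bottles and other things around it.

Things in the scene. Friction and masses are not known exactly. Their poses are not given: they have to be found in the camera images.
- slide_case: The slide case: a loose, heavy (about 1.5 kg) grey open tray 170 mm (x) x 130 mm (y), walls 22 mm high, holding glass slides. Origin: centre of its underside, on the bench. Its x axis points from the hinge end (-x, nearest the robot) to the lip end (+x, far end); z up. It is not fastened: a level push of 6 to 12 N slides it along the bench.
- flap (a joint): Angle of the white cover flap, rad: 0 flat on the tray pointing to the lip, 1.57 upright, 2.2 leaning back at its stop. Starts 1.35 to 1.9. Hinge line along the case's y, 25.5 mm above the bench, at case x = -70 mm plus flap_slide. Plate 4 mm thick (hinge in its mid-plane), 110 mm wide. Weak spring: folds with about 1 N; let go flat but untucked, it springs up to about 0.8.
- flap_slide (a joint): How far the flap with its hinge is slid towards the lip (case +x), m: 0 drawn back (start 0 to 0.002), 0.020 fully home at its stop. Takes about 3 N, stays where left. With the flap flat its front edge is 5 mm short of the mouth at 0, and 9 mm under the flat lip at 0.020. If slid over 4 mm before it is folded flat, it may come down on top of the lip.
- flap_ridge (a point): Foot of the push ridge on the side facing the hinge: a straight rib 80 mm long along the case's y, 5 mm thick, 9 mm high, on the flap's outer face (on top when folded). The point is on that face, mid-width, 67.5 mm from the hinge; the rib's 5 mm extend from here away from the hinge. Flat flap: 27.5 mm above the bench. A fingertip on the flap here can press down and push the rib to the lip.
- flap_edge (a point): Middle of the flap's free front edge, 126 mm from the hinge line, mid-thickness. The last 25 mm of the flap are a tongue 70 mm wide, which goes under the lip. Once it is there the lip keeps the flap flat (within 0.04 rad). Standing between about 1.1 and 2 rad, the flap stays where it is left.
- lip_mouth (a point): Middle of the mouth of the lip, at case x = +61 mm, 30 mm above the bench. The lip is a rigid grey strip on the case, 90 mm wide in y, from case x = +67 to +85 mm, underside 30.5 mm and top 34.5 mm above the bench; its flared mouth starts at x = +61 mm, its guide plate rising to about 40 mm above the bench there.
- dropper: Bystander, not to be disturbed: small white dropper bottle, 32 mm across, 75 mm tall, stands beside the case; origin at the centre of its underside
- stain_cup: Bystander, not to be disturbed: empty glass cup, 52 mm across, 60 mm tall, stands beside the case on the other side; origin at the centre of its underside
- reagent: Bystander, not to be disturbed: amber bottle, 52 mm across, 110 mm tall; origin at the centre of its underside
- petri: Bystander, not to be disturbed: round clear dish with lid, 94 mm across, 17 mm tall; origin at the centre of its underside
- slide_box: Bystander, not to be disturbed: small closed oblong box, 87 x 62 x 34 mm; origin at the centre of its underside
- oil_jar: Bystander, not to be disturbed: small jar with black cap, 48 mm across, 50 mm tall; origin at the centre of its underside
- spatula: Bystander, not to be disturbed: slim steel lab spatula lying flat, 180 mm long; origin near its middle
Things that resemble listed ones, but are neither listed nor needed, are in the scene too. Leave any green, red or yellow look-alike of the slide_case alone.

How it is judged (in metres and radians):
On the way, in this order (a step that is already met when the one before it is completed fails the run):
1. the flap is folded flat (within 0.15 rad) while still drawn back (slid less than 7.5 mm) (value of joint flap below 0.15 rad and value of joint flap_slide below 0.0075 m).
2. the flap is slid at least 15 mm of its 20 mm with its edge under the lip (value of joint flap_slide above 0.015 m and value of joint flap below 0.06 rad), for 0.2 s.
At the end, for the whole second after the job is handed in: The flap lies flat (within 0.06 rad) and is slid at least 15 mm of its 20 mm, so that its edge stays beneath the lip; the case stands flat and still on the bench within 50 mm of where it was, and every bystander is upright within 30 mm of its start (all of step 2 and height (world z) of slide_case below 0.006 m and angle between slide_case's own z axis and vertical below 0.06 rad and distance of slide_case from where it was at the start of the episode below 0.05 m and linear speed of slide_case below 0.01 m/s and distance of each of dropper, stain_cup, reagent, petri, slide_box, oil_jar, spatula from where it was at the start of the episode below 0.03 m and angle between each of dropper, stain_cup, reagent, petri, slide_box, oil_jar's own z axis and vertical below 0.3 rad); the robot touches nothing.
It fails at once if the case is lifted off the bench (over 12 mm) or tipped (over 0.15 rad) (height (world z) of slide_case above 0.012 m or angle between slide_case's own z axis and vertical above 0.15 rad).
It fails at once if the case is shoved more than 50 mm (distance of slide_case from where it was at the start of the episode above 0.05 m).
It fails at once if a bystander is moved more than 30 mm, lifted or knocked over (distance of any of dropper, stain_cup, reagent, petri, slide_box, oil_jar, spatula from where it was at the start of the episode above 0.03 m or angle between any of dropper, stain_cup, reagent, petri, slide_box, oil_jar's own z axis and vertical above 0.3 rad).
It also fails if it takes over 42 s, if anything falls off the work surface, if the arm or the gripper's body presses on something with over 40 N, if the wrist force passes 120 N, or if a joint passes its speed limit or range.

## Working session

There is one attempt and no reset: what is moved stays moved. The work goes in short steps, Python scripts to look and compute and a shell command to move; the robot and the scene stay as the last step left them, time stands still between calls to the robot, and variables do not carry over. Pictures are saved under pics/ and viewed, and the job is handed in when it is done.

```bash
ls; mkdir -p pics; python3 - <<'E'
from station import r
import cv2
s=r.sense(); print(s)
for n in ("scene","top"):
    c=r.capture(n); cv2.imwrite(f"pics/{n}0.png",c["img"]); print(n,{k:c[k] for k in c if k!="img"})
E
```

```text
pics
{'time_s': 0.0, 'joints': array([ 8.69486526e+01,  2.20923641e+01,  3.80058491e-01, -2.89848500e-02,
       -6.84114398e+01, -1.48159895e+01]), 'joint_velocities': array([ 0.01681755,  0.01698247,  0.0267426 ,  0.03045171,  0.02653494,
       -0.00452264]), 'effort': array([ 7.90167360e-04, -3.90666676e+01,  1.87411934e+01,  4.22006786e+00,
        1.11189019e-02, -1.84696560e-04]), 'tcp_pos': array([0.19156188, 0.59428772, 0.22144464]), 'ee_rot': array([[ 9.51712215e-01, -3.06991073e-01, -5.84690323e-04],
       [-3.06991614e-01, -9.51709832e-01, -2.13161758e-03],
       [ 9.79320386e-05,  2.20818151e-03, -9.99997557e-01]]), 'wrist_force': array([ 0.74000179, -0.32199849,  0.06210392]), 'moment': array([ 0.00690007,  0.02486863, -0.04264736]), 'gripper_width': 0.9970909254072068}
scene {'fx': 466.7200881484744, 'fy': 466.7200881484744, 'cx': 251.6340384678518, 'cy': 186.40817393608853, 'dist': array([-0.17054299,  0.        ,  0.        ,  0.        ,  0.        ]), 'R': array([[ 0.77947299,  0.62634126,  0.01088486],
       [ 0.35717074, -0.43008502, -0.82912963],
       [-0.51463668,  0.65017191, -0.55895043]]), 't': array([-0.35199664, -0.13085215,  1.77143013])}
top {'fx': 349.736544586355, 'fy': 349.736544586355, 'cx': 260.14767226708193, 'cy': 193.4556938044141, 'dist': array([-0.003315,  0.      ,  0.      ,  0.      ,  0.      ]), 'R': array([[ 0.01860896, -0.99976018, -0.01154515],
       [-0.99008104, -0.01681801, -0.13948727],
       [ 0.13925965,  0.01402634, -0.99015656]]), 't': array([0.00197944, 0.48114644, 1.00475989])}
```

View pics/scene0.png

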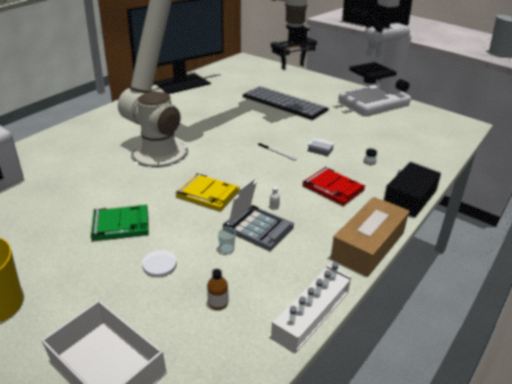

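View pics/top0.png

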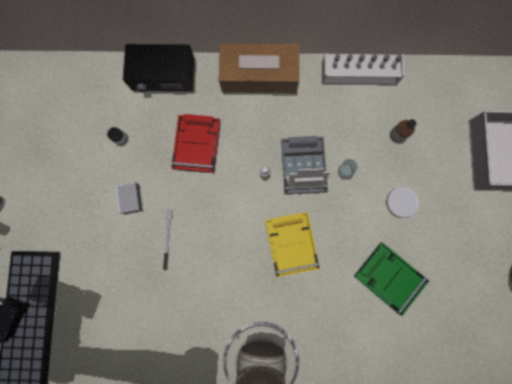

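Candidates in the top view are grey (304,165), red (197,143), yellow (292,244) and green (391,278). The description says a grey tray with a white flap, so I choose the one at (304,165). In the scene view it is at (260,222).

```bash
cat > h.py <<'E'
import numpy as np, cv2
def und(c,p):
    K=np.array([[c["fx"],0,c["cx"]],[0,c["fy"],c["cy"]],[0,0,1]])
    return cv2.undistortPoints(np.array(p,float).reshape(-1,1,2),K,np.array(c["dist"],float)).reshape(-1,2)
def ray(c,p):
    u=und(c,p); d=np.c_[u,np.ones(len(u))]@c["R"]; o=-c["R"].T@c["t"]; return o,d
def onz(c,p,z):
    o,d=ray(c,p); return o+d*((z-o[2])/d[:,2:3])
def proj(c,X):
    K=np.array([[c["fx"],0,c["cx"]],[0,c["fy"],c["cy"]],[0,0,1]])
    return cv2.projectPoints(np.array(X,float).reshape(-1,1,3),cv2.Rodrigues(c["R"])[0],c["t"],K,np.array(c["dist"],float))[0].reshape(-1,2)
def tri(c1,p1,c2,p2):
    o1,d1=ray(c1,[p1]);o2,d2=ray(c2,[p2]);d1=d1[0];d2=d2[0]
    k=np.linalg.lstsq(np.c_[d1,-d2],o2-o1,rcond=None)[0]
    a=o1+k[0]*d1;b=o2+k[1]*d2; return (a+b)/2,np.linalg.norm(a-b)
def crop(c,x0,y0,w,h,k,name):
    cv2.imwrite(name,cv2.resize(c["img"][y0:y0+h,x0:x0+w],None,fx=k,fy=k,interpolation=cv2.INTER_CUBIC))
E
python3 - <<'E'
import cv2
from h import *
for n,b in (("scene",(205,165,100,90)),("top",(255,120,110,85))):
    im=cv2.imread(f"pics/{n}0.png"); crop({"img":im},*b,7,f"pics/{n}0c.png")
E
```

```text
(no output)
```

View pics/scene0c.png

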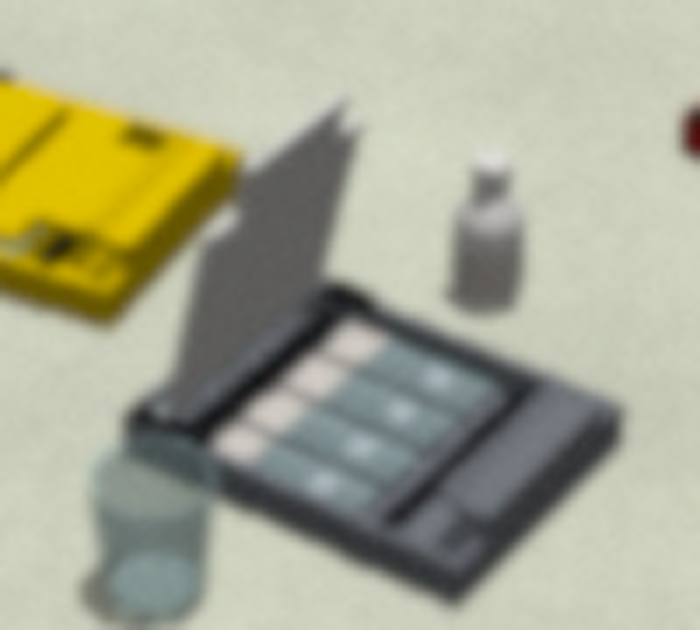

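View pics/top0c.png

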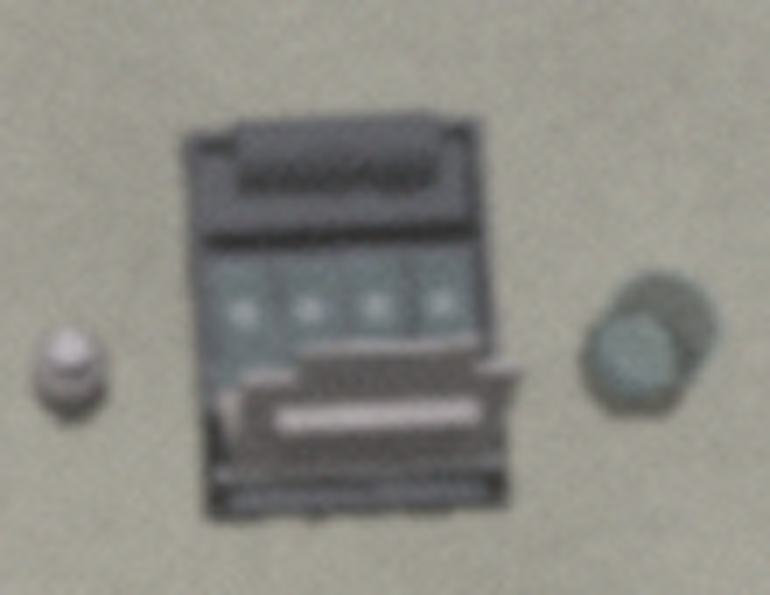

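```bash
cat > a.py <<'E'
from station import r
from h import *
s=r.capture("scene");t=r.capture("top")
T=lambda u,v:(255+(u+.5)/7-.5,120+(v+.5)/7-.5)
S=lambda u,v:(205+(u+.5)/7-.5,165+(v+.5)/7-.5)
C=onz(t,[T(185,133),T(483,122),T(508,510),T(210,520)],.022)
print("corners",C.round(4),"sides",np.linalg.norm(C-np.roll(C,-1,0),axis=1).round(3))
print("scene far-right, far-left top corner",onz(s,[S(458,592),S(622,415)],.022).round(4), "hinge-left/ right", onz(s,[S(325,290),S(133,415)],.022).round(4))
for n,a,b in (("tongueL",(300,347),(345,100)),("tongueR",(478,340),(245,180))):
    X,e=tri(t,T(*a),s,S(*b));print(n,X.round(4),round(e,4))
print("dropper base", onz(s,[S(485,300)],0),"cup base",onz(s,[S(152,610)],0), onz(t,[T(68,400),T(635,400)],0))
E
python3 a.py
```

```text
corners [[ 0.6539 -0.0501  0.022 ]
 [ 0.6608 -0.1805  0.022 ]
 [ 0.4892 -0.1901  0.022 ]
 [ 0.4827 -0.0626  0.022 ]] sides [0.131 0.172 0.128 0.172]
scene far-right, far-left top corner [[ 0.6715 -0.1929  0.022 ]
 [ 0.6578 -0.0589  0.022 ]] hinge-left/ right [[ 0.5046 -0.0696  0.022 ]
 [ 0.498  -0.1908  0.022 ]]
tongueL [ 0.5318 -0.0902  0.1447] 0.0023
tongueR [ 0.5358 -0.1588  0.1423] 0.0034
dropper base [[ 5.47025307e-01 -5.71065942e-03  1.11022302e-16]] cup base [[ 0.56869985 -0.25977315  0.        ]] [[ 0.53818176 -0.00078069  0.        ]
 [ 0.54228666 -0.25016587  0.        ]]
```

```bash
python3 -m crank '[[1,[0.4,0.2,0],[0,0,-0.157]],[1,[0.4,0.2,0],[0,0,-0.157]],[1,[0.4,0.2,0],[0,0,-0.157]],[1,[0.2,0.4,0],[0,0,0]],[1,[0,0,0],[0,0,0]]]'
```

```text
time_s: 0.7
tcp_pos: [0.322, 0.4709, 0.2225]
ee_rot: [[0.999, 0.053, -0.001], [0.053, -0.999, -0.002], [-0.001, 0.002, -1.0]]
wrist_force: [-0.7, 0.3, -0.1]
gripper_width: 0.632
```

```bash
python3 -m crank '[[1,[0.15,0.45,0],[0,0,0]],[1,[0.15,0.45,0],[0,0,0]],[1,[0.15,0.45,0],[0,0,0]],[1,[0.15,0.45,0],[0,0,0]],[1,[0.15,0.45,0],[0,0,0]],[1,[0.15,0.45,0],[0,0,0]],[1,[0.15,0.45,0],[0,0,0]],[1,[0,0.45,0],[0,0,0]]]'
```

```text
time_s: 1.5
tcp_pos: [0.447, 0.1206, 0.2226]
ee_rot: [[0.998, 0.058, 0.001], [0.058, -0.998, 0.0], [0.001, -0.0, -1.0]]
wrist_force: [-0.5, -0.3, -0.1]
gripper_width: 0.015
```

```bash
python3 -m crank '[[1,[0.08,0.45,0],[0,0,0]],[1,[0.08,0.45,0],[0,0,0]],[1,[0.08,0.45,0],[0,0,0]],[1,[0.0,0.4,0],[0,0,0]],[1,[0.0,0.4,0],[0,0,0]],[1,[0,0,0],[0,0,0]]]'
```

```text
time_s: 2.1
tcp_pos: [0.4822, -0.0946, 0.2223]
ee_rot: [[0.999, 0.053, -0.001], [0.053, -0.999, -0.001], [-0.001, 0.0, -1.0]]
wrist_force: [0.2, -0.0, 0.1]
gripper_width: 0.007
```

```bash
python3 -m crank '[[1,[0,0.31,0],[0,0,0]],[1,[0,0,0.3],[0,0,0]],[1,[0,0,0.3],[0,0,0]],[1,[0,0,0.35],[0,0,0]],[1,[0,0,0],[0,0,0]]]'; python3 - <<'E'
from station import r
from h import *
s=r.capture("scene");crop(s,205,145,110,100,6,"pics/s1.png")
t=r.capture("top");crop(t,245,110,120,95,6,"pics/t1.png")
E
```

```text
time_s: 2.6
tcp_pos: [0.4806, -0.1216, 0.1234]
ee_rot: [[0.998, 0.058, -0.01], [0.058, -0.998, 0.001], [-0.01, -0.001, -1.0]]
wrist_force: [-0.8, -0.4, 0.3]
gripper_width: 0.003
```

View pics/s1.png

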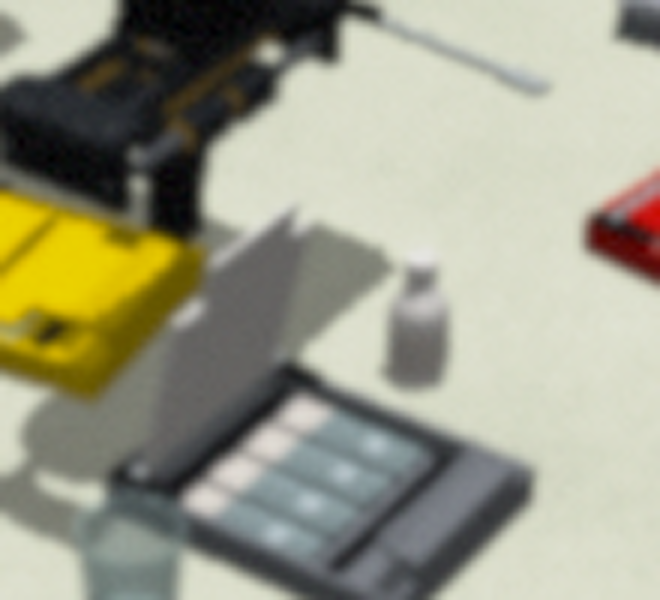

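View pics/t1.png

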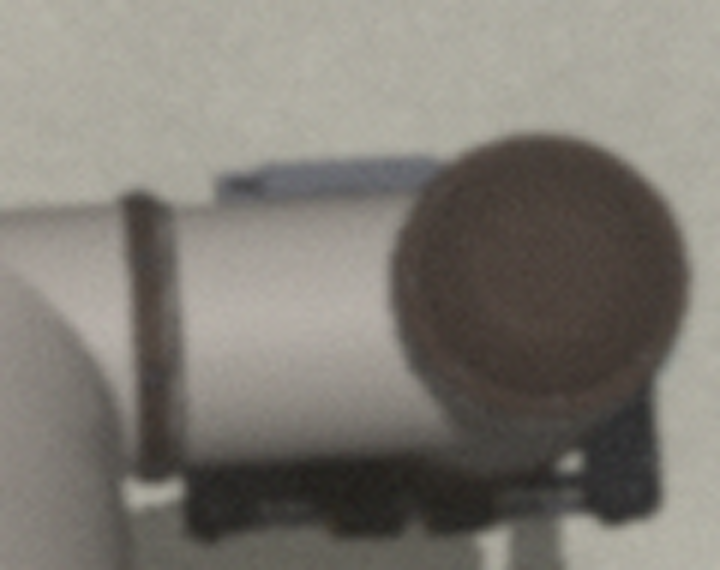

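```bash
python3 -m crank '[[1,[0.15,0,0],[0,0,0]],[1,[0.15,0,0],[0,0,0]],[1,[0.1,0,0],[0,0,0]],[1,[0.1,0,0.05],[0,0,0]],[1,[0.1,0,0.08],[0,0,0]],[1,[0.1,0,0.08],[0,0,0]],[1,[0,0,0],[0,0,0]]]'; python3 - <<'E'
from station import r
from h import *
s=r.capture("scene");crop(s,205,145,110,100,6,"pics/s2.png")
E
```

```text
time_s: 3.4
tcp_pos: [0.5542, -0.1182, 0.1047]
ee_rot: [[0.998, 0.058, -0.003], [0.058, -0.998, -0.0], [-0.003, -0.0, -1.0]]
wrist_force: [-0.8, -0.6, -0.0]
gripper_width: 0.009
```

View pics/s2.png

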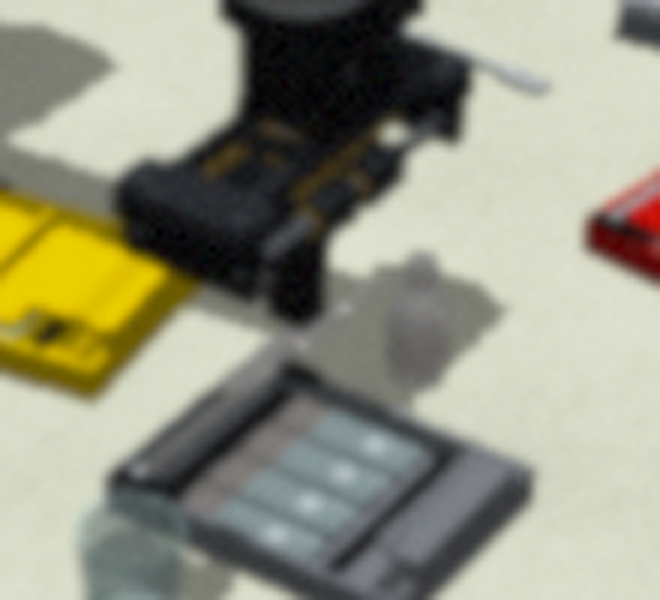

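```bash
python3 -m crank '[[1,[-0.2,0.05,-0.15],[0,0,0]],[1,[-0.2,0,0.1],[0,0,0]],[1,[-0.08,0,0.2],[0,0,0]],[1,[0,0,0],[0,0,0]],[1,[0,0,0],[0,0,0]]]'; python3 - <<'E'
from station import r
from h import *
s=r.capture("scene");crop(s,205,145,110,100,6,"pics/s3.png")
t=r.capture("top");crop(t,245,110,120,95,6,"pics/t3.png")
E
```

```text
time_s: 3.95
tcp_pos: [0.5066, -0.1263, 0.092]
ee_rot: [[0.998, 0.058, 0.0], [0.058, -0.998, -0.001], [0.0, 0.001, -1.0]]
wrist_force: [1.0, -0.6, -0.1]
gripper_width: 0.008
```

View pics/s3.png

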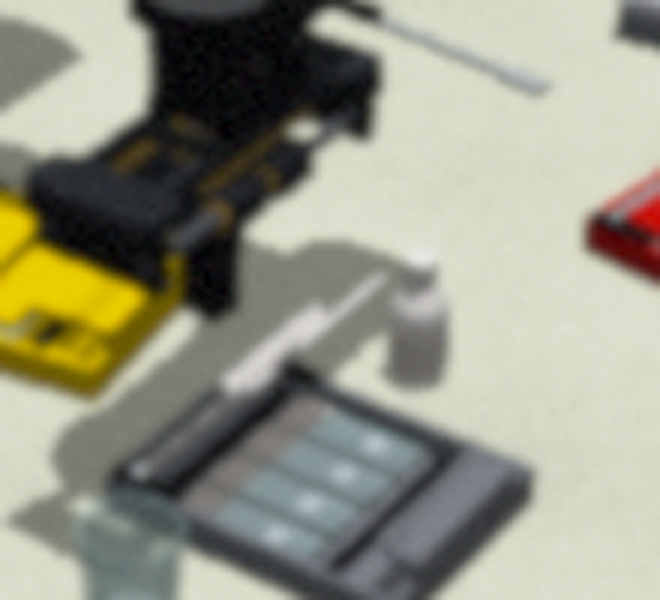

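View pics/t3.png

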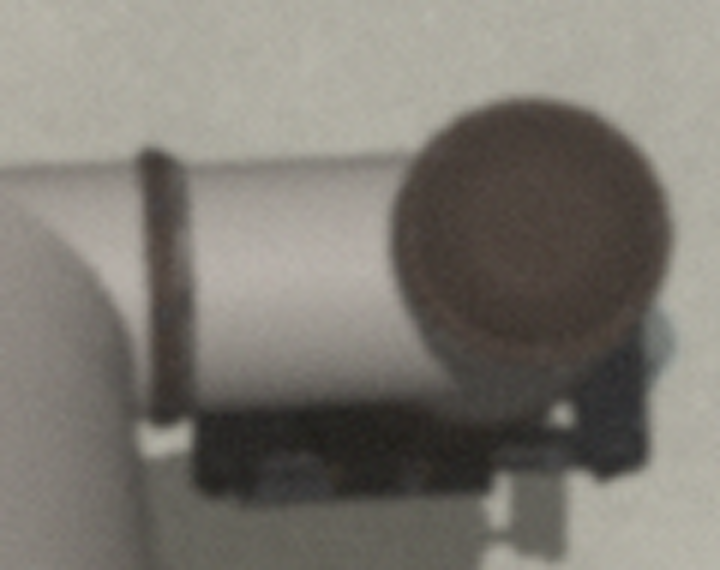

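```bash
python3 - <<'E'
from station import r
from h import *
s=r.capture("scene")
e=np.array([.9984,.056,0]);n=np.array([-.056,.9984,0]);H=np.array([.502,-.1248,.0255])
for px,yy in (((385,275),.035),((320,308),.0),((385,275),.055),((225,385),-.055),((225,385),-.035)):
    p=(205+px[0]/6,145+px[1]/6);o,d=ray(s,[p]);d=d[0]
    k=(n@(H+n*yy-o))/(n@d);X=o+k*d
    print(px,yy,"rel hinge x,z",round(e@(X-H),4),round(X[2]-.0255,4))
for th in (.6,.8,1.0):
  print(th,[((proj(s,[H+n*y+e*126e-3*np.cos(th)+[0,0,.126*np.sin(th)]])[0]-[205,145])*6).round(0) for y in (-.035,.035)],[((proj(s,[H+n*y+e*101e-3*np.cos(th)+[0,0,.101*np.sin(th)]])[0]-[205,145])*6).round(0) for y in (-.055,.055)])
E
```

```text
(385, 275) 0.035 rel hinge x,z 0.0834 0.0967
(320, 308) 0.0 rel hinge x,z 0.0698 0.0914
(385, 275) 0.055 rel hinge x,z 0.0706 0.0804
(225, 385) -0.055 rel hinge x,z 0.0542 0.0719
(225, 385) -0.035 rel hinge x,z 0.0394 0.0533
0.6 [array([336., 404.]), array([419., 333.])] [array([275., 433.]), array([405., 323.])]
0.8 [array([309., 358.]), array([392., 289.])] [array([253., 396.]), array([384., 288.])]
1.0 [array([275., 316.]), array([359., 248.])] [array([226., 363.]), array([358., 256.])]
```

```bash
python3 -m crank '[[1,[0,0,0.2],[0,0,0]],[1,[0.1,0,0],[0,0,0]],[1,[0.11,0,0],[0,0,0]],[1,[0.1,0,0.1],[0,0,0]],[1,[0,0,0],[0,0,0]]]'; python3 - <<'E'
from station import r
from h import *
s=r.capture("scene");crop(s,205,145,110,100,6,"pics/s4.png"); print(r.sense()["tcp_pos"],r.sense()["wrist_force"])
E
```

```text
time_s: 4.6
tcp_pos: [0.539, -0.1242, 0.0608]
ee_rot: [[0.998, 0.058, 0.0], [0.058, -0.998, -0.0], [0.0, 0.0, -1.0]]
wrist_force: [0.1, -0.5, 0.9]
gripper_width: 0.005
[ 0.53799715 -0.12420481  0.0609768 ] [ 0.39276599 -0.34189545  0.28996897]
```

View pics/s4.png

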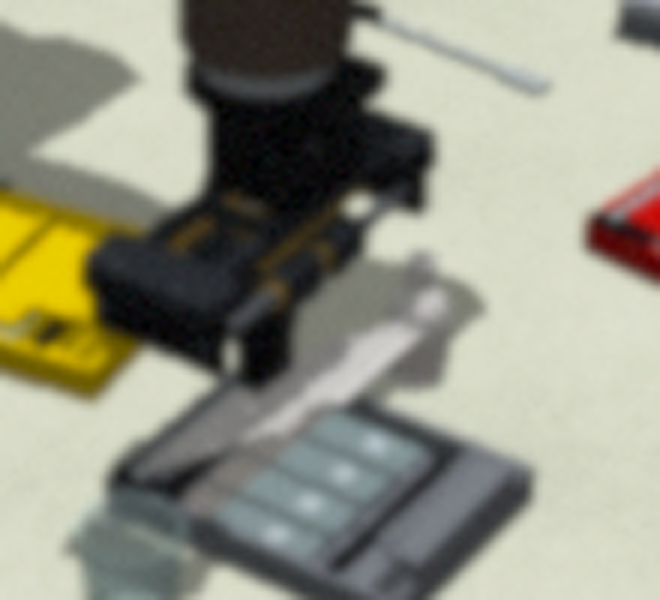

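Flap is down to about 0.6 rad. The finger is on the hinge side of the ridge, near (262,375) in the crop, and the tongue edge is near (340,390). I'll continue the arc down.

```bash
python3 -m crank '[[1,[0.05,0,0.08],[0,0,0]],[1,[0.035,0,0.08],[0,0,0]],[1,[0.015,0,0.07],[0,0,0]],[1,[0.01,0,0.06],[0,0,0]],[1,[0,0,0.04],[0,0,0]],[1,[0,0,0],[0,0,0]]]'; python3 - <<'E'
from station import r
from h import *
s=r.capture("scene");crop(s,205,145,110,100,6,"pics/s5.png"); print(r.sense()["tcp_pos"],r.sense()["wrist_force"])
E
```

```text
time_s: 5.25
tcp_pos: [0.5483, -0.1237, 0.0282]
ee_rot: [[0.998, 0.058, -0.0], [0.058, -0.998, -0.0], [-0.0, 0.0, -1.0]]
wrist_force: [0.2, -0.5, 0.9]
gripper_width: 0.005
[ 0.54799882 -0.12370163  0.02833095] [-0.11938726 -0.05927263  0.33066426]
```

View pics/s5.png

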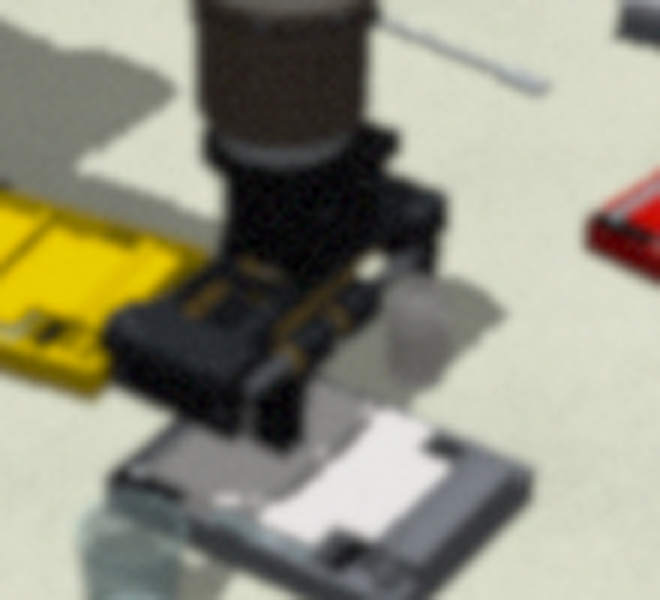

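```bash
python3 -m crank '[[1,[0,0,0.02],[0,0,0]],[1,[0,0,0],[0,0,0]]]';python3 -m crank '[[1,[0,0,0.02],[0,0,0]],[1,[0,0,0],[0,0,0]]]'
```

```text
time_s: 5.5
tcp_pos: [0.5481, -0.1237, 0.0275]
ee_rot: [[0.998, 0.058, -0.0], [0.058, -0.998, -0.0], [-0.0, 0.0, -1.0]]
wrist_force: [-1.2, 0.2, 6.6]
gripper_width: 0.003
time_s: 5.7
tcp_pos: [0.549, -0.1237, 0.0271]
ee_rot: [[0.998, 0.059, 0.002], [0.059, -0.998, -0.001], [0.002, 0.001, -1.0]]
wrist_force: [-2.6, 2.1, 13.6]
gripper_width: 0.008
```

```bash
python3 -m crank '[[1,[0.04,0,0],[0,0,0]],[1,[0.04,0,0],[0,0,0]],[1,[0.02,0,0],[0,0,0]],[1,[0,0,0],[0,0,0]]]';python3 -m crank '[[1,[0.03,0,0],[0,0,0]],[1,[0.03,0,0],[0,0,0]],[1,[0,0,0],[0,0,0]]]'; python3 - <<'E'
from station import r
from h import *
s=r.capture("scene");crop(s,205,145,110,100,6,"pics/s6.png"); print(r.sense()["tcp_pos"],r.sense()["wrist_force"])
E
```

```text
time_s: 6.1
tcp_pos: [0.559, -0.1231, 0.0271]
ee_rot: [[0.998, 0.059, 0.002], [0.059, -0.998, -0.001], [0.002, 0.001, -1.0]]
wrist_force: [-2.2, 1.9, 13.5]
gripper_width: 0.008
time_s: 6.4
tcp_pos: [0.565, -0.1227, 0.0271]
ee_rot: [[0.998, 0.059, 0.002], [0.059, -0.998, -0.0], [0.002, 0.001, -1.0]]
wrist_force: [-2.7, 1.8, 13.3]
gripper_width: 0.009
[ 0.56499549 -0.12268206  0.02711209] [-2.89010015  2.3946802  13.96313389]
```

View pics/s6.png

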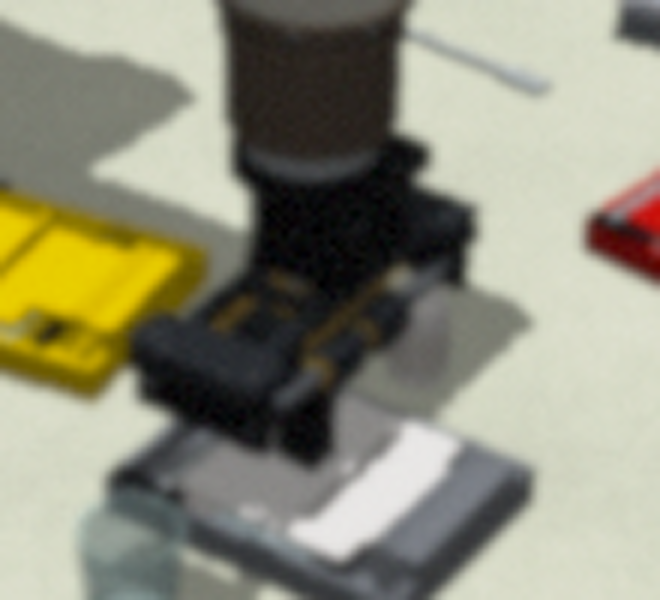

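The case corner is still at (530,480), and the flap has travelled with the finger with the tongue going under the lip. I'll keep pushing until it hits the stop.

```bash
python3 -m crank '[[1,[0.02,0,0],[0,0,0]],[1,[0.02,0,0],[0,0,0]],[1,[0,0,0],[0,0,0]]]';python3 -m crank '[[1,[0.02,0,0],[0,0,0]],[1,[0.02,0,0],[0,0,0]],[1,[0,0,0],[0,0,0]]]'; python3 - <<'E'
from station import r
from h import *
s=r.capture("scene");crop(s,205,145,110,100,6,"pics/s7.png"); print(r.sense()["tcp_pos"],r.sense()["wrist_force"])
E
```

```text
time_s: 6.75
tcp_pos: [0.5667, -0.1226, 0.0269]
ee_rot: [[0.998, 0.059, -0.003], [0.059, -0.998, -0.001], [-0.003, 0.0, -1.0]]
wrist_force: [-6.1, 2.7, 16.8]
gripper_width: 0.005
time_s: 7.05
tcp_pos: [0.5668, -0.1227, 0.0265]
ee_rot: [[0.998, 0.058, -0.012], [0.058, -0.998, -0.001], [-0.012, -0.0, -1.0]]
wrist_force: [-11.5, 2.9, 21.8]
gripper_width: 0.002
[ 0.56677528 -0.12264322  0.02650893] [-12.04636782   3.01192733  20.98615967]
```

View pics/s7.png

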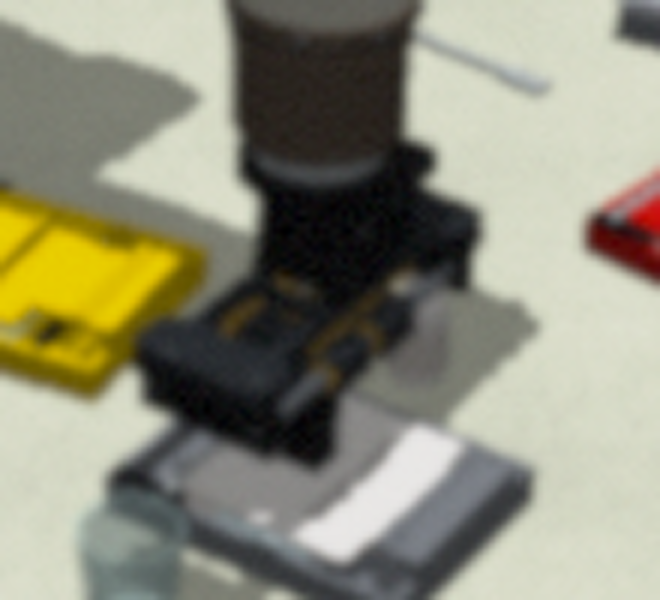

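```bash
python3 - <<'E'
from station import r
from h import *
s=r.capture("scene")
e=np.array([.9984,.056,0]);n=np.array([-.056,.9984,0]);C=np.array([.5717,-.1208,0])
P=lambda x,y,z:((proj(s,[C+e*x+n*y+[0,0,z]])[0]-[205,145])*6).round(0)
print("far corners top",P(.085,-.065,.022),P(.085,.065,.022),"near",P(-.085,.065,.022))
for sl in (0,.014,.02): print(sl,"shoulder",P(-.07+sl+.101,-.055,.0275),P(-.07+sl+.101,.055,.0275),"tongue",P(-.07+sl+.126,-.035,.0275),P(-.07+sl+.126,.035,.0275),"ridge",P(-.07+sl+.070,-.04,.0365),P(-.07+sl+.070,.04,.0365))
print("mouth",P(.061,-.045,.04),P(.061,.045,.04),"lip front",P(.085,-.045,.0345),P(.085,.045,.0345))
E
```

```text
far corners top [386. 601.] [531. 462.] near [255. 343.]
0 shoulder [304. 537.] [430. 424.] tongue [371. 535.] [450. 462.] ridge [270. 482.] [363. 402.]
0.014 shoulder [328. 548.] [453. 434.] tongue [395. 547.] [474. 472.] ridge [293. 493.] [386. 412.]
0.02 shoulder [338. 553.] [464. 438.] tongue [406. 551.] [485. 477.] ridge [303. 498.] [396. 416.]
mouth [369. 530.] [471. 436.] lip front [411. 558.] [512. 462.]
```

```bash
python3 -m crank '[[1,[0,0,-0.08],[0,0,0]],[1,[-0.05,0,-0.3],[0,0,0]],[1,[-0.4,0,-0.4],[0,0,0]],[1,[-0.45,0,-0.3],[0,0,0]],[1,[-0.3,0.0,-0.3],[0,0,0]],[1,[0,0,0],[0,0,0]]]'; python3 - <<'E'
from station import r
from h import *
s=r.capture("scene");crop(s,205,145,110,100,7,"pics/s8.png"); print(r.sense()["tcp_pos"],r.sense()["wrist_force"])
t=r.capture("top");crop(t,245,110,120,95,6,"pics/t8.png")
E
```

```text
time_s: 7.75
tcp_pos: [0.4588, -0.1291, 0.1596]
ee_rot: [[0.998, 0.058, 0.006], [0.058, -0.998, 0.0], [0.006, 0.0, -1.0]]
wrist_force: [1.9, -0.3, 0.1]
gripper_width: 0.001
[ 0.45993836 -0.12891399  0.15793146] [ 0.26691703 -0.63779058 -0.68474612]
```

View pics/s8.png

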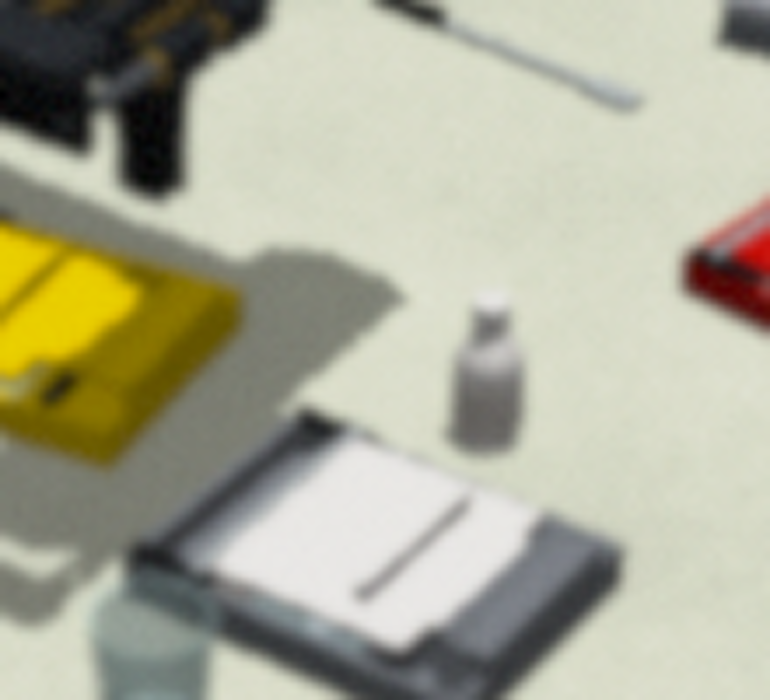

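View pics/t8.png

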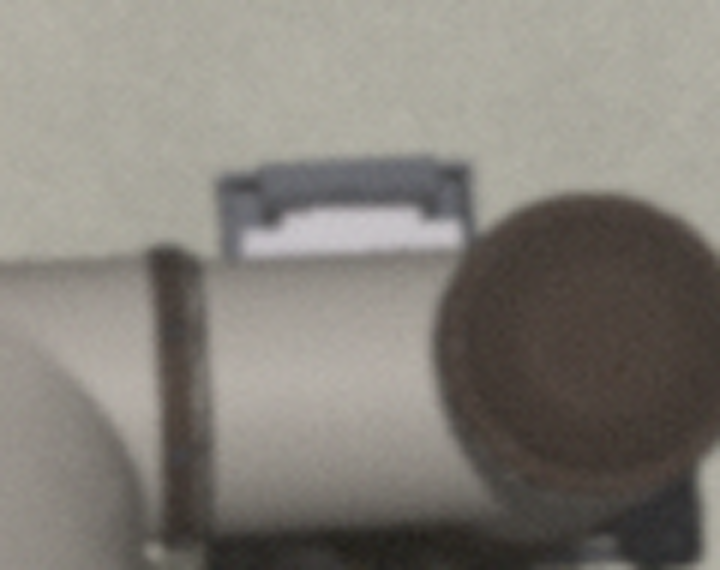

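Scene shows the flap flat after release. The tongue is under the lip, and the ridge line runs (355,600) to (470,500). I'll clear the top view and measure the slide.

```bash
python3 -m crank '[[1,[0,0,-0.4],[0,0,0]],[1,[0,-0.45,-0.2],[0,0,0]],[1,[0,-0.45,0],[0,0,0]],[1,[0,-0.45,0],[0,0,0]],[1,[0,-0.45,0],[0,0,0]],[1,[0,-0.45,0],[0,0,0]],[1,[0,-0.45,0],[0,0,0]],[1,[0,0,0],[0,0,0]]]'; python3 - <<'E'
from station import r
from h import *
t=r.capture("top");crop(t,255,120,110,85,7,"pics/t9.png");cv2.imwrite("pics/t9f.png",t["img"])
E
```

```text
time_s: 8.65
tcp_pos: [0.4452, 0.1453, 0.2141]
ee_rot: [[0.998, 0.064, -0.001], [0.064, -0.998, -0.001], [-0.002, 0.001, -1.0]]
wrist_force: [-0.1, 0.0, 0.2]
gripper_width: 0.007
```

View pics/t9.png

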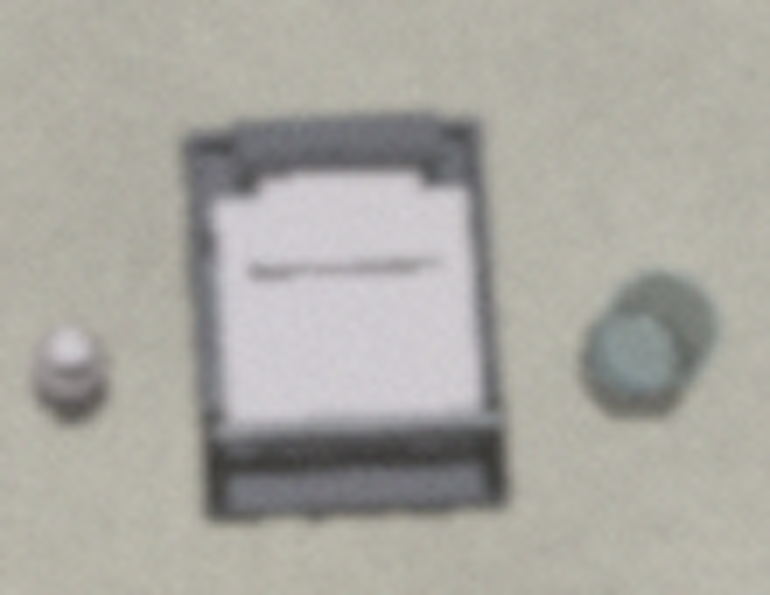

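View pics/t9f.png

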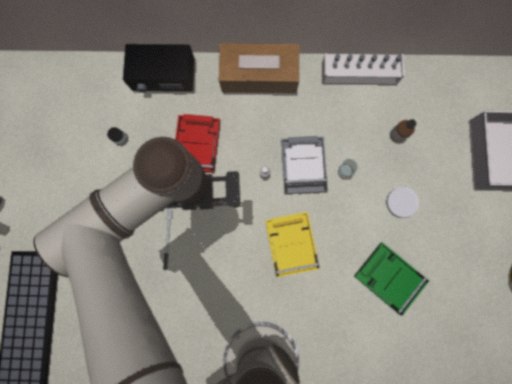

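```bash
python3 - <<'E'
from station import r
from h import *
t=r.capture("top")
T=lambda u,v:(255+(u+.5)/7-.5,120+(v+.5)/7-.5)
e=np.array([.9984,.056,0]);C=np.array([.5717,-.1208,0])
for n,a,b,z,d in (("shoulder",(212,205),(470,187),.0275,.101),("ridge dark line(front foot)",(250,272),(438,264),.0275,.0725),("plate rear/white end",(228,420),(490,415),.0275,0)):
    X=onz(t,[T(*a),T(*b)],z); cx=(X-C)@e; print(n,cx.round(4),"slide est",(cx.mean()+.07-d).round(4))
X=onz(t,[T(185,133),T(483,122),T(508,510),T(210,520)],.022); print(((X-C)@e).round(4))
E
```

```text
shoulder [0.0516 0.0551] slide est 0.0223
ridge dark line(front foot) [0.0212 0.0214] slide est 0.0188
plate rear/white end [-0.0434 -0.0456] slide est 0.0255
[ 0.086   0.0856 -0.0862 -0.0856]
```

```bash
python3 - <<'E'
from station import r
print(r.finish_job())
E
```

```text
the job is handed in; nothing more can be done
None
```

The slide case is closed: its flap lies flat with the front edge tucked under the lip, and it stayed there after I let go. I handed the job in at about 9 s of the 42 s allowed; no verdict is reported.

**What I did:**
- With the shut fingertips I folded the flap from about 1.3 rad to 0.85 rad, then let go.
- I came back in on the hinge side of the ridge and pressed the flap flat, at a fingertip height of 27.5 mm.
- Keeping 13 to 22 N on it, I pushed it towards the lip until the push force rose to about 12 N at its stop. By my numbers the finger stopped about 13 mm short of the ridge, so friction on the flap's top, not the ridge, moved it.

**Last checks:**
- **Slide:** the top view gave 22 mm from the shoulders and 19 mm from the ridge line. The full travel is 20 mm.
- **Rear edge:** this gave 25 mm, which is more than is possible. I put that down to picking a fuzzy boundary.
- **Surroundings:** the case corners matched their starting pixels, and the bystanders looked unmoved, except the spatula, which the arm partly hid in the last picture. The arm was clear of everything.
- **Disagreement:** my early readings of two case corners in the scene view differed from the top view by 9 to 16 mm, so I worked from the top view.

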